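Segregate the reagents into colour-coded spill carriers

ROBOT

A 6-joint arm with a two-finger parallel gripper is mounted at the origin on a cart in front of the work surface, level with it; the furniture and walls round the work are solid. World frame = base frame: x ahead of the robot, y to its left, z up, the work surface at z = 0. Lengths are in m, angles in rad, forces in N, time in s.
With the tool pointing down it reaches from about 0.35 to 0.975 m from the base axis. Payload 7.1 kg.
Tool frame: the origin (TCP) lies between the finger pads; the fingertips stand 17 mm ahead of it and the grasp point (between the pads) lies 2 mm behind it (tip_reach is the distance from the TCP to the fingertips, in m); z points along the fingers, y is the line along which they close (so a half turn about z gives the same grasp; the last joint's range is limited). The gripper opens to 88 mm and grips with 3 to 60 N. Pads are 20 mm wide; open, the fingers measure 115 mm over their backs; the gripper's body (75 mm by 178 mm) begins 61 mm behind the grasp point.
Start: joints at [1.183, 0.423, 1.63, -0, 1.089, -0.019], TCP at [0.225, 0.583, 0.24] pointing down, gripper open.
Joint ranges: [-3, 3], [-0.9, 2.11], [0.09, 2.58], [-1.31, 4.45], [0.11, 2.69], [-2.54, 2.54]. Speed limits (rad/s): [2.39, 2.39, 3.01, 3.14, 3.14, 3.14].

INTERFACE

Orientations are given as a rotation vector (axis times angle).
In Python, from station import sense, read_camera, hand_in, tip_reach gives the robot as it stands.
- The arm moves only by the tool jog_arm, never from a script. Its argument "commands" is a list of rows, each a list of 5 numbers: the shift along the tool's x, y, z in m, then the turn about the tool's z in rad, then the closure, from 0 (fully open) to 1 (shut). In form: [[x, y, z, spin, gripper], ...]. A call has 1 to 5 rows; each row shifts and turns the commanded pose from where the row before left it, along the tool's axes as they then stand; what a row does not reach is not made up. A row lasts 1/12 s, in which the tool goes at most 41.7 mm and 7.16 degrees, less where a joint would pass 70% of its speed; a pose out of reach is approached as far as the arm can. A call is refused whole if a number of a shift passes 0.0417 or a number of a turn 0.125, either way. A call with a gripper value outside its range is refused whole. The fingers move at their own pace and stop on an object; the grip force is fixed at half the most. Time passes only in rows, so rows that do not move let the fingers close. It gives the time, the measured TCP pose, the force, the opening and the grip force at its end, in the units of the state.
- sense(): the state, without advancing time (a new reading comes with each control period).
- read_camera(name): name is "scene" or "top" or "wrist"; returns a dict with "color" (420x560x3 uint8, red, green, blue), "intrinsics" (3x3 intrinsics, pixels), "dist_coeffs" ([k1, k2, p1, p2, k3] as OpenCV has them; the pictures are not rectified), "position" and "rotation" of the camera in the world; the wrist camera has in their place "tool_from_camera" (4x4, takes a point from camera to tool coordinates, whose origin is the TCP and whose axes are the flange's). Camera axes: x right, y up, looking along -z (the intrinsics and any distortion apply to the point x, -y, -z); pixel columns grow to the right and rows downward; lengths in m; the calibration is good to about 2 mm. A picture is of the moment at which its call begins: read the wrist's pose just before it. There is no depth.
- hand_in(): hands the job in; it is judged then, once.
The state is a dict: "time_s": time; "q": joint angles; "dq": joint speeds; "joint_torque": joint torques, N m; "tool_pos": TCP position; "tcp_rot": TCP orientation; "contact_force": force on the tool from outside, world axes, zero at the start; "ft_torque": the same for the moment, N m; "opening": finger opening in m; "finger_force": force on a finger pad.
Only numpy, scipy, OpenCV 4.12 (cv2) and the standard library are available. Lean on these libraries where they do the work, as an engineer would, in place of code of your own. Each camera call takes 0.05 s, during which the arm holds its last target. There are 200 camera calls.

TASK

The batch is done: sort the five capped containers standing at the front of the bench, between the balance and the stirrer, into the three colour-coded spill carriers so that reagents of different hazard classes do not stand together - red caps in the red carrier, blue caps in the blue one, the white cap in the white one. Stand each container upright in a well of its own, right down on the well's floor, without tipping any over on the way, and leave the yellow-lidded jar and the roll of tape where they are.

Things in the scene. Friction and masses are not known exactly. Their poses are not given: they have to be found in the camera images.
- red_bottle: White plastic bottle with a red screw cap, standing upright, 60 mm in diameter and 130 mm tall; the cap is 32 mm wide and takes up the top 20 mm; the shoulder slopes away below it. It can be gripped by the cap from above. Its origin is the centre of its underside; z runs up its axis.
- red_jar: Low white plastic jar with a broad red screw lid, standing upright, 68 mm wide and 65 mm tall; the lid is the top 14 mm. It can be gripped across the lid from above. Its origin is the centre of its underside; z runs up its axis.
- blue_bottle: The shorter of the two blue-capped bottles. White plastic bottle with a blue screw cap, standing upright, 66 mm in diameter and 130 mm tall; the cap is 35 mm wide and takes up the top 20 mm; the shoulder slopes away below it. It can be gripped by the cap from above. Its origin is the centre of its underside; z runs up its axis.
- tall_blue_bottle: The taller of the two blue-capped bottles. White plastic bottle with a blue screw cap, standing upright, 68 mm in diameter and 165 mm tall; the cap is 36 mm wide and takes up the top 26 mm; the shoulder slopes away below it. It can be gripped by the cap from above. Its origin is the centre of its underside; z runs up its axis.
- white_bottle: White plastic bottle with a white screw cap, standing upright, 64 mm in diameter and 140 mm tall; the cap is 34 mm wide and takes up the top 22 mm; the shoulder slopes away below it. It can be gripped by the cap from above. Its origin is the centre of its underside; z runs up its axis.
- red_carrier: Red plastic carrier tray, 190 x 104 mm, 34 mm high to its thin rim, with a 9 mm lip at each end; it does not move. Two round wells, 82 mm wide with a 3 mm bevel, are centred at x = -45.5 and +45.5 mm, y = 0; their floors (black discs) lie 6 mm above the bench, 20 mm below the deck around them. Origin: centre of the underside, on the bench; x along its length, y across, z up.
- blue_carrier: Blue plastic carrier tray, 190 x 104 mm, 34 mm high to its thin rim, with a 9 mm lip at each end; it does not move. Two round wells, 82 mm wide with a 3 mm bevel, are centred at x = -45.5 and +45.5 mm, y = 0; their floors (black discs) lie 6 mm above the bench, 20 mm below the deck around them. Origin: centre of the underside, on the bench; x along its length, y across, z up.
- white_carrier: White plastic carrier tray, 190 x 104 mm, 34 mm high to its thin rim, with a 9 mm lip at each end; it does not move. Two round wells, 82 mm wide with a 3 mm bevel, are centred at x = -45.5 and +45.5 mm, y = 0; their floors (black discs) lie 6 mm above the bench, 20 mm below the deck around them. Origin: centre of the underside, on the bench; x along its length, y across, z up.
- yellow_jar: White plastic jar with a yellow screw lid, 72 mm wide and 74 mm tall, standing loose among the others; it has no carrier and stays where it is. Its origin is the centre of its underside; z runs up its axis.
- tape: Roll of beige masking tape lying flat, 68 mm wide and 18 mm high, loose among the others; it stays where it is. Its origin is the centre of its underside; z runs up its axis.
Things that resemble listed ones, but are neither listed nor needed, are in the scene too. What is shaped like the white_bottle but green is not meant.

How it is judged:
By the outcome, as a careful person would: the job done as asked, in the order asked, and still so for the second after the job is handed in, with the robot touching nothing.
It also fails if it takes over 128 s, if anything falls off the work surface, if the arm or the gripper's body presses on something with over 40 N, if the wrist force passes 120 N, or if a joint passes its speed limit or range.

## Working session

There is one attempt and no reset: what is moved stays moved. The work goes in short steps, Python scripts to look and compute and a tool call to move; the robot and the scene stay as the last step left them, time stands still between calls to the robot, and variables do not carry over. Pictures are saved under pics/ and viewed, at most 14 in all, crops included, and the job is handed in when it is done.

Besides the shell and the picture viewer there is one more tool, called after "Request:" as name(argument=value, ...) on one line, values as JSON. jog_arm: Moves the arm, as the interface text tells. Its arguments: {"type":"object","properties":{"commands":{"type":"array","items":{"type":"array","items":{"type":"number"}}}},"required":["commands"]}

```bash
mkdir -p pics; ls; python3 - <<'E'
from station import *
import cv2
s=sense();print(s['time_s'],s['tool_pos'],s['tcp_rot'],s['opening'],tip_reach)
for n in("scene","top"):
    c=read_camera(n);cv2.imwrite(f"pics/{n}0.png",c["color"][:,:,::-1]);print(n,c["position"],c["rotation"],c["intrinsics"],c["dist_coeffs"])
E
```

```text
pics
0.0 [0.22507026 0.58249577 0.23892834] [-5.76005555e-01 -3.08800908e+00  2.27640252e-03] 0.08778552767415017 0.017
scene [ 0.1635532  -0.52676956  0.6948095 ] [ 0.8241978  -0.18251632 -0.45075903] [[435.35744018   0.         280.22502644]
 [  0.         435.35744018 207.37182138]
 [  0.           0.           1.        ]] [-0.06392343  0.          0.          0.          0.        ]
top [0.271599   0.11448044 1.05675222] [ 0.17391027 -0.17239465 -1.50434537] [[479.45065381   0.         282.53214322]
 [  0.         479.45065381 203.13611328]
 [  0.           0.           1.        ]] [-0.10237067  0.          0.          0.          0.        ]
```

View pics/top0.png

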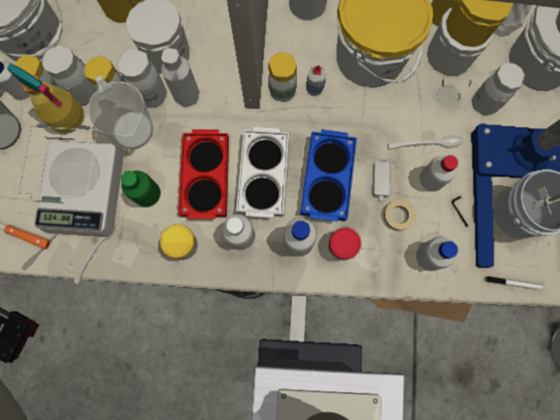

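View pics/scene0.png

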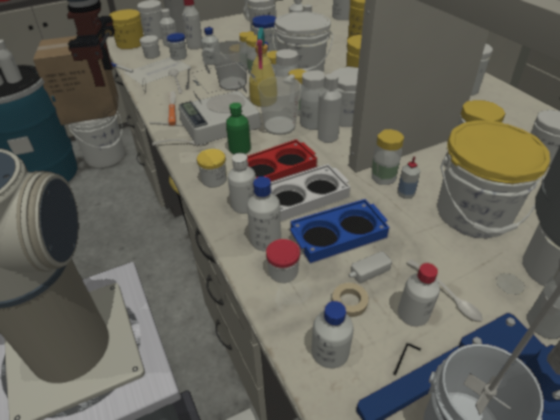

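The top view shows, left to right: the yellow jar (177,241), white cap (235,226), blue cap (300,232), red lid (345,243), tape (400,214), blue cap (448,250) and red cap (449,163). The carriers are red (205,172), white (263,172) and blue (329,175). The scene view suggests the blue cap next to the red jar is the tall bottle.

```bash
cat > h.py <<'E'
from station import *
import cv2, numpy as np
from scipy.spatial.transform import Rotation as R
def ray(c,px,s=None):
    u=cv2.undistortPoints(np.array([[px]],float),c["intrinsics"],np.array(c["dist_coeffs"]))[0,0]
    d=np.array([u[0],-u[1],-1.])
    if "position" in c: return np.array(c["position"]),R.from_rotvec(c["rotation"]).apply(d)
    T=np.array(c["tool_from_camera"]);r=R.from_rotvec(s["tcp_rot"])
    return np.array(s["tool_pos"])+r.apply(T[:3,3]),r.apply(T[:3,:3]@d)
def onz(c,px,z,s=None):
    p,d=ray(c,px,s);return p+d*(z-p[2])/d[2]
def meet(a,b):
    (p,d),(q,e)=a,b;t=np.linalg.lstsq(np.c_[d,-e],q-p,rcond=None)[0]
    return (p+d*t[0]+q+e*t[1])/2, np.linalg.norm(p+d*t[0]-q-e*t[1])
def blobs(c,col,lo=60):
    h=cv2.cvtColor(c["color"],cv2.COLOR_RGB2HSV);H,S,V=cv2.split(h)
    m={'red':((H<8)|(H>170))&(S>140)&(V>80),'blue':(H>105)&(H<128)&(S>140)&(V>50),'yellow':(H>18)&(H<32)&(S>140)&(V>100),'black':(V<45),'green':(H>55)&(H<85)&(S>120)}[col]
    n,l,st,ce=cv2.connectedComponentsWithStats(m.astype(np.uint8))
    return [(ce[i].round(1),st[i]) for i in range(1,n) if st[i,4]>lo]
E
python3 - <<'E'
from h import *
T=read_camera("top");S=read_camera("scene")
for n,c in(("top",T),("scene",S)):
    for col in('red','blue','black','yellow','green'):
        for ce,st in blobs(c,col):
            if n=="scene" or (150<ce[0]<470 and 120<ce[1]<280): print(n,col,ce,st, onz(c,ce,{'black':.006,'red':.13,'blue':.13,'yellow':.074,'green':.14}[col]).round(3) if n=="top" else '')
for p in [(246,0),(232,0),(253,108),(248,108),(267,5)]: print(p,onz(T,p,0).round(3),onz(T,p,.3).round(3))
E
```

```text
top red [202.3 173.4] [ 178  130   50   89 2350] [0.533 0.287 0.13 ]
top red [450.1 162.2] [443 156  15  14 157] [ 0.588 -0.217  0.13 ]
top red [344.6 243. ] [330 228  31  31 762] [ 0.409 -0.004  0.13 ]
top blue [328.6 174.1] [ 301  130   55   91 2312] [0.546 0.033 0.13 ]
top blue [300.3 229.6] [292 221  17  18 246] [0.43  0.084 0.13 ]
top blue [448.4 249.2] [441 242  16  16 208] [ 0.408 -0.21   0.13 ]
top black [264.8 154.6] [249 141  32  28 714] [0.621 0.17  0.006]
top black [205.5 156.3] [190 142  32  29 710] [0.609 0.306 0.006]
top black [330.5 157.7] [315 144  32  29 737] [0.623 0.019 0.006]
top black [261.6 193.1] [246 178  32  31 774] [0.529 0.171 0.006]
top black [204. 195.] [189 180  32  31 770] [0.517 0.301 0.006]
top black [325.6 196.1] [310 181  33  31 801] [0.531 0.027 0.006]
top yellow [176.6 241.1] [160 225  34  34 904] [0.4   0.337 0.074]
scene red [283.8 158.8] [ 248  140   68   40 1230] 
scene red [282.6 252.7] [267 240  32  27 694] 
scene red [427.7 272.6] [419 264  18  19 241] 
scene blue [263.6  21. ] [254  16  20  11 184] 
scene blue [175.6  37.1] [168  34  16  
[... 1047 characters left out ...]
 
scene black [181.7 411.1] [174 400  17  20 175] 
scene yellow [124.3  17.7] [111  10  28  18 360] 
scene yellow [248.9  37.5] [241  32  15  14 128] 
scene yellow [354.4  41.1] [348  34  13  16 152] 
scene yellow [297.5  73.7] [291  70  12  11  64] 
scene yellow [496.8 146.1] [ 449  101  100   82 5207] 
scene yellow [391.  138.4] [378 130  25  19 331] 
scene yellow [210.7 158.4] [198 150  26  18 388] 
scene green [237.6 130.5] [228 104  21  48 747] 
(246, 0) [1.036 0.247 0.   ] [0.819 0.21  0.3  ]
(232, 0) [1.034 0.283 0.   ] [0.817 0.235 0.3  ]
(253, 108) [0.737 0.206 0.   ] [0.605 0.18  0.3  ]
(248, 108) [0.737 0.218 0.   ] [0.605 0.189 0.3  ]
(267, 5) [1.024 0.193 0.   ] [0.81 0.17 0.3 ]
```

```bash
python3 - <<'E'
from h import *
T=read_camera("top");S=read_camera("scene")
for n,a,b,zt in[("redjar",(344.6,243),(282.6,252.7),.062),("redbot",(450.1,162.2),(427.7,272.6),.124),("blueL",(300.3,229.6),(261.8,186),.157),("blueR",(448.4,249.2),(334.6,313),.124),("yel",(176.6,241.1),(210.7,158.4),.07),("white",(234.5,226),(239,162),.135),("green",(128,177),(236,108),.14)]:
    p,e=meet(ray(T,a),ray(S,b));print(n,p.round(3),e.round(4),onz(T,a,zt).round(3))
c=T["color"];cv2.imwrite("pics/tz.png",cv2.resize(c[110:280,100:470,::-1],(800,368)))
s=sense();print(R.from_rotvec(s['tcp_rot']).as_matrix().round(3), T["position"])
w=read_camera("wrist");print(w["tool_from_camera"]);cv2.imwrite("pics/w0.png",w["color"][:,:,::-1])
print(onz(T,(400,214),.018))
E
```

```text
redjar [ 0.419 -0.013  0.057] 0.0 [ 0.419 -0.013  0.062]
redbot [ 0.59 -0.22  0.12] 0.0012 [ 0.59  -0.219  0.124]
blueL [0.426 0.085 0.153] 0.0008 [0.425 0.085 0.157]
blueR [ 0.409 -0.213  0.119] 0.0011 [ 0.409 -0.212  0.124]
yel [0.401 0.338 0.068] 0.0001 [0.4   0.337 0.07 ]
white [0.429 0.213 0.127] 0.0009 [0.429 0.212 0.135]
green [0.516 0.438 0.128] 0.0012 [0.514 0.434 0.14 ]
[[-0.933  0.36  -0.   ]
 [ 0.36   0.933 -0.   ]
 [-0.    -0.001 -1.   ]] [0.271599   0.11448044 1.05675222]
[[ 1.03534643e-03  9.70029912e-01  2.42983327e-01  6.66913654e-02]
 [ 9.99999303e-01 -1.14210550e-03  2.98501083e-04 -7.21158430e-04]
 [ 5.67067573e-04  2.42982849e-01 -9.70030419e-01 -1.44811586e-01]
 [ 0.00000000e+00  0.00000000e+00  0.00000000e+00  1.00000000e+00]]
[ 0.4972867 -0.1400683  0.018    ]
```

View pics/tz.png

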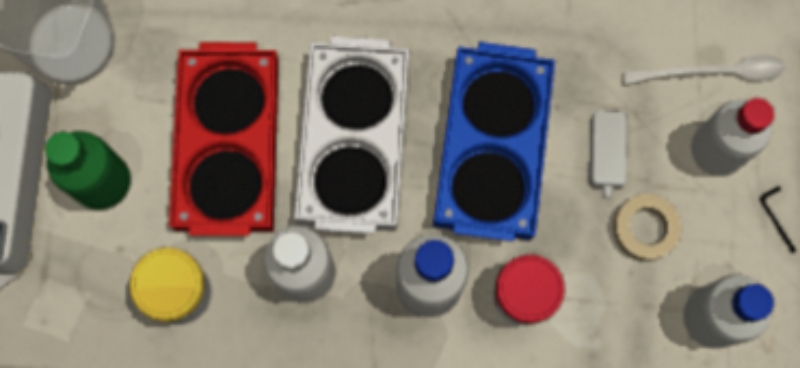

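The crop shows five targets. Blue-left triangulates to cap height 0.153, so it is the tall one. I'll move above it and turn the tool so that its y axis lies along world x.

Request:
jog_arm(commands=[[-0.0282,-0.0301,0,0,0],[-0.0282,-0.0301,0,0,0],[-0.0282,-0.0301,0,0,0],[-0.0282,-0.0301,0,0,0],[-0.0282,-0.0301,0,0,0]])

```text
time_s: 0.77
tool_pos: [0.3027, 0.39, 0.2397]
tcp_rot: [0.575, 3.088, 0.0]
contact_force: [0.6, -1.1, 0.0]
opening: 0.0877
finger_force: 0.0
```

Request:
jog_arm(commands=[[-0.0282,-0.0301,0,0,0],[-0.0282,-0.0301,0,0,0],[-0.0282,-0.0301,0,0,0],[-0.0282,-0.0301,0,0,0],[-0.0282,-0.0301,0,0,0]])

```text
time_s: 1.18
tool_pos: [0.3801, 0.1988, 0.24]
tcp_rot: [0.575, 3.088, 0.001]
contact_force: [0.7, 0.1, -0.2]
opening: 0.0877
finger_force: 0.0
```

Request:
jog_arm(commands=[[-0.0282,-0.0301,0,0,0],[-0.0282,-0.0301,0,0,0],[-0.0282,-0.0301,0,0,0],[0,0,0,0.12,0],[0,0,0,0.12,0]])

```text
time_s: 1.6
tool_pos: [0.4271, 0.0833, 0.2399]
tcp_rot: [0.957, 2.992, 0.0]
contact_force: [-0.0, -0.5, 1.1]
opening: 0.0877
finger_force: 0.0
```

Request:
jog_arm(commands=[[0,0,0,0.12,0],[0,0,0,0.12,0],[0,0,0,0.12,0],[0,0,0,0.12,0],[0,0,0,0.12,0]])

```text
time_s: 2.02
tool_pos: [0.4262, 0.0858, 0.2398]
tcp_rot: [1.793, 2.579, 0.0]
contact_force: [0.6, 0.3, 0.4]
opening: 0.0877
finger_force: 0.0
```

Request:
jog_arm(commands=[[0,0,0,0.12,0],[0,0,0,0.12,0],[0,0,0,0.12,0],[0,0,0,0,0],[0,0,0,0,0]])

```text
time_s: 2.43
tool_pos: [0.4262, 0.0858, 0.2398]
tcp_rot: [2.215, 2.228, 0.0]
contact_force: [1.0, 0.6, -0.2]
opening: 0.0877
finger_force: 0.0
```

```bash
python3 - <<'E'
from h import *
s=sense();w=read_camera("wrist");print(s['time_s'],s['tool_pos'],s['q'],R.from_rotvec(s['tcp_rot']).as_matrix().round(3))
cv2.imwrite("pics/w1.png",w["color"][:,:,::-1])
for ce,st in blobs(w,'blue',100): print(ce,st,onz(w,ce,.163,s))
for ce,st in blobs(w,'black',100): print(ce,st,onz(w,ce,.006,s))
E
```

```text
2.4333 [0.42620178 0.0858258  0.23976275] [ 1.71352162e-01  1.38965866e-01  2.03156734e+00 -2.00713894e-05
  9.70853390e-01  1.65747800e-01] [[-0.006  1.     0.   ]
 [ 1.     0.006  0.   ]
 [ 0.     0.    -1.   ]]
[414.7 232.8] [ 316  186  202  110 9027] [0.51664672 0.07968523 0.163     ]
[272.3 223.2] [ 247  195   51   58 2349] [0.42328385 0.08562579 0.163     ]
[373.9  99.9] [ 339   63   72   76 3754] [0.5252339  0.17095315 0.006     ]
[464.9 101.4] [ 432   65   68   75 3447] [0.6190534  0.17048163 0.006     ]
[372.5 249.6] [ 335  205   80   97 3961] [0.53557777 0.00850857 0.006     ]
[448.1 243. ] [ 418  212   62   61 2722] [0.62070346 0.01689142 0.006     ]
[166.3 278.3] [ 137  241   49   62 1540] [ 0.29949375 -0.02850571  0.006     ]
[195.4 379.8] [    0   265   560   155 24889] [ 0.32621876 -0.1670312   0.006     ]
[515.2 322.7] [ 450  266  110  114 7847] [ 0.71558966 -0.08439163  0.006     ]
```

View pics/w1.png

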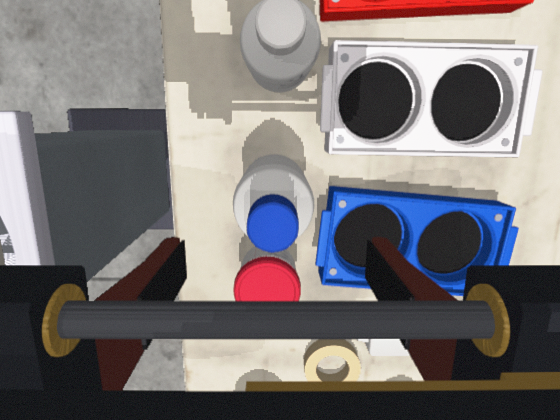

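The wrist view has the blue cap at (272,223), which puts it at (0.424, 0.0855). That agrees with the top view, and so do the white wells. I'll descend and grasp.

Request:
jog_arm(commands=[[0,-0.002,0.03,0,0],[0,0,0.03,0,0],[0,0,0.022,0,0],[0,0,0,0,0],[0,0,0,0,1]])

```text
time_s: 2.9
tool_pos: [0.4235, 0.0857, 0.1572]
tcp_rot: [-2.216, -2.225, 0.003]
contact_force: [0.4, 1.0, 0.2]
opening: 0.0842
finger_force: 0.0
```

Request:
jog_arm(commands=[[0,0,0,0,1],[0,0,0,0,1],[0,0,0,0,1],[0,0,0,0,1],[0,0,0,0,1]])

```text
time_s: 3.32
tool_pos: [0.4246, 0.0859, 0.1584]
tcp_rot: [2.218, 2.223, 0.002]
contact_force: [-0.9, -0.4, -0.2]
opening: 0.0514
finger_force: 0.0
```

Request:
jog_arm(commands=[[0,0,0,0,1],[0,0,0,0,1],[0,0,0,0,1],[0,0,0,0,1],[0,0,0,0,1]])

```text
time_s: 3.73
tool_pos: [0.4243, 0.0859, 0.1578]
tcp_rot: [2.219, 2.224, 0.0]
contact_force: [0.5, 0.1, 3.3]
opening: 0.0351
finger_force: 30.0
```

Request:
jog_arm(commands=[[0,0,-0.01,0,1],[0,0,-0.02,0,1],[0,0,-0.02,0,1],[0,0,-0.02,0,1],[0,0,-0.01,0,1]])

```text
time_s: 4.15
tool_pos: [0.4246, 0.0859, 0.2391]
tcp_rot: [2.219, 2.223, 0.002]
contact_force: [-0.5, 0.5, -2.6]
opening: 0.0347
finger_force: 30.0
```

Request:
jog_arm(commands=[[-0.0035,0.01,0,0,1],[-0.007,0.02,0,0,1],[-0.007,0.02,0,0,1],[-0.007,0.02,0,0,1],[-0.007,0.02,0,0,1]])

```text
time_s: 4.57
tool_pos: [0.515, 0.0538, 0.236]
tcp_rot: [-2.218, -2.223, 0.002]
contact_force: [-0.0, 0.2, -2.4]
opening: 0.0348
finger_force: 30.0
```

Request:
jog_arm(commands=[[-0.007,0.02,0,0,1],[-0.007,0.02,0,0,1],[-0.007,0.02,0,0,1],[-0.007,0.02,0,0,1],[-0.0055,0.015,0,0,1]])

```text
time_s: 4.98
tool_pos: [0.6107, 0.0201, 0.2353]
tcp_rot: [-2.219, -2.223, 0.002]
contact_force: [0.0, 1.0, -3.8]
opening: 0.0348
finger_force: 30.0
```

Request:
jog_arm(commands=[[-0.002,0.01,0,0,1],[0,0,0,0,1],[0,0,0,0,1],[0,0,0,0,1],[0,0,0,0,1]])

```text
time_s: 5.4
tool_pos: [0.6183, 0.0195, 0.2373]
tcp_rot: [-2.218, -2.224, 0.001]
contact_force: [0.6, 0.0, -4.2]
opening: 0.0349
finger_force: 30.0
```

```bash
python3 - <<'E'
from h import *
s=sense();w=read_camera("wrist");print(s['time_s'],s['tool_pos'],R.from_rotvec(s['tcp_rot']).as_matrix().round(3))
cv2.imwrite("pics/w2.png",w["color"][:,:,::-1])
for ce,st in blobs(w,'black',300): print(ce,st,onz(w,ce,.006,s).round(4))
E
```

```text
5.4 [0.61825689 0.01953123 0.23727298] [[-0.002  1.    -0.001]
 [ 1.     0.002 -0.   ]
 [-0.    -0.001 -1.   ]]
[181.9  32.3] [ 145    0   76   71 4297] [0.5252 0.1669 0.006 ]
[276.3  32.5] [ 238    0   77   71 4582] [0.6172 0.1668 0.006 ]
[191.5 175.7] [ 158  141   70   69 3485] [0.5272 0.0258 0.006 ]
[279.3 160.6] [244 149  69  36 876] [0.6209 0.0422 0.006 ]
[230.  277.4] [218 241  22  62 666] [ 0.5651 -0.0917  0.006 ]
[320.9 277.6] [312 241  22  61 670] [ 0.6694 -0.0915  0.006 ]
[199.2 366.6] [    0   267   560   153 31977] [ 0.5235 -0.2117  0.006 ]
[430.5 322.2] [  349   266   164   115 14052] [ 0.8022 -0.1489  0.006 ]
```

View pics/w2.png

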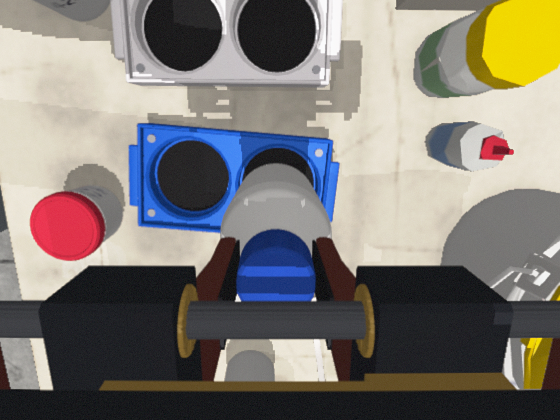

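The blue near well is at (191,176) and the held bottle sits centred over the far well. Lowering.

Request:
jog_arm(commands=[[0.0005,0.0015,0.015,0,1],[0,0,0.02,0,1],[0,0,0.02,0,1],[0,0,0.01,0,1],[0,0,0.005,0,1]])

```text
time_s: 5.87
tool_pos: [0.6195, 0.0199, 0.1662]
tcp_rot: [-2.217, -2.223, 0.003]
contact_force: [-0.8, 0.8, -2.7]
opening: 0.035
finger_force: 30.0
```

Request:
jog_arm(commands=[[0,0,0.002,0,1],[0,0,0.001,0,1],[0,0,0,0,1],[0,0,0,0,1],[0,0,0,0,1]])

```text
time_s: 6.28
tool_pos: [0.6213, 0.0197, 0.1656]
tcp_rot: [2.219, 2.223, 0.002]
contact_force: [0.1, 0.7, -3.9]
opening: 0.035
finger_force: 30.0
```

Request:
jog_arm(commands=[[0,-0.0005,0.001,0,1],[0,0,0,0,1],[0,0,0.001,0,1],[0,0,0,0,1]])

```text
time_s: 6.62
tool_pos: [0.6207, 0.0197, 0.1639]
tcp_rot: [2.219, 2.223, 0.001]
contact_force: [-2.2, 1.0, 5.3]
opening: 0.035
finger_force: 30.0
```

Request:
jog_arm(commands=[[0,0,0,0,1],[0,0,0,0,1]])

```text
time_s: 6.78
tool_pos: [0.6207, 0.0197, 0.1639]
tcp_rot: [2.219, 2.223, 0.001]
contact_force: [-1.5, -0.2, 5.0]
opening: 0.0353
finger_force: 30.0
```

Request:
jog_arm(commands=[[0,0,0,0,0.35],[0,0,0,0,0.35],[0,0,0,0,0.35],[0,0,0,0,0.35],[0,0,-0.01,0,0.35]])

```text
time_s: 7.2
tool_pos: [0.6191, 0.0197, 0.1712]
tcp_rot: [-2.218, -2.222, 0.004]
contact_force: [-0.8, -0.5, -1.2]
opening: 0.0569
finger_force: 0.0
```

Request:
jog_arm(commands=[[0,0,-0.02,0,0.35],[0,0,-0.03,0,0.35],[0,0,-0.03,0,0],[-0.004,-0.028,0,0,0],[-0.004,-0.028,0,0,0]])

```text
time_s: 7.62
tool_pos: [0.5659, 0.0116, 0.2555]
tcp_rot: [2.216, 2.221, 0.006]
contact_force: [-2.1, -0.1, -0.6]
opening: 0.0734
finger_force: 0.0
```

Request:
jog_arm(commands=[[-0.005,-0.03,0,0,0],[-0.005,-0.03,0,0,0],[-0.005,-0.03,0,0,0],[-0.005,-0.03,0,0,0],[-0.005,-0.026,0,0,0]])

```text
time_s: 8.03
tool_pos: [0.4165, -0.0138, 0.2532]
tcp_rot: [2.219, 2.224, 0.0]
contact_force: [-0.2, 0.1, 0.4]
opening: 0.0879
finger_force: 0.0
```

Request:
jog_arm(commands=[[0,0,0,0,0],[0,0,0,0,0],[0,0,0,0,0]])

```text
time_s: 8.28
tool_pos: [0.4196, -0.0137, 0.2536]
tcp_rot: [2.218, 2.222, 0.003]
contact_force: [0.0, 0.7, 0.7]
opening: 0.0877
finger_force: 0.0
```

```bash
python3 - <<'E'
from h import *
s=sense();w=read_camera("wrist");print(s['time_s'],s['tool_pos'],R.from_rotvec(s['tcp_rot']).as_matrix().round(3))
for ce,st in blobs(w,'red',300): print(ce,st,onz(w,ce,.063,s).round(4))
T=read_camera("top");cv2.imwrite("pics/t3.png",cv2.resize(T["color"][110:280,100:470,::-1],(800,368)))
for ce,st in blobs(T,'blue',100): print(ce,st,onz(T,ce,.163).round(4))
E
```

```text
8.2833 [ 0.4196233  -0.0137037   0.25359102] [[-0.002  1.     0.002]
 [ 1.     0.002 -0.   ]
 [-0.     0.002 -1.   ]]
[273.3 188.7] [ 239  155   69   68 3683] [ 0.417  -0.0133  0.063 ]
[338.9 133.5] [331 125  17  19 230] [0.6217 0.0181 0.163 ]
[502.3 150.7] [ 478  125   55   52 2212] [ 0.6083 -0.3141  0.163 ]
[545.5 153.4] [531 129  29  43 520] [ 0.6094 -0.4066  0.163 ]
[319.8 183. ] [ 301  130   45   91 1390] [0.5177 0.0519 0.163 ]
[486.  200.1] [476 173  18  73 623] [ 0.5036 -0.2756  0.163 ]
```

View pics/t3.png

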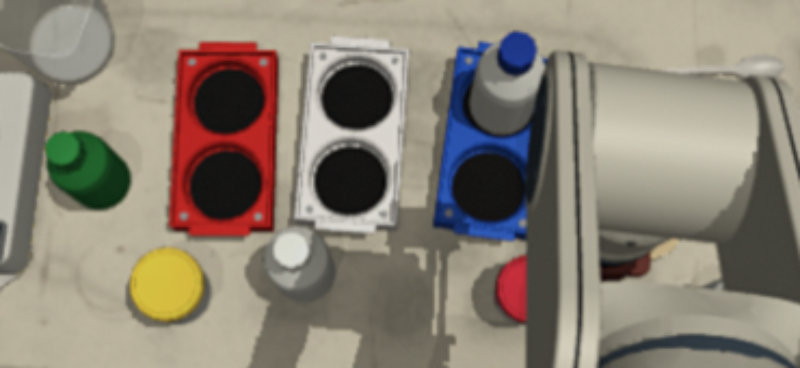

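The tall bottle stands in the blue far well, and the jar lid is at (273,189), which gives (0.417, -0.013). I'll grasp it next.

Request:
jog_arm(commands=[[0,-0.002,0.035,0,0],[0,0,0.04,0,0],[0,0,0.04,0,0],[0,0,0.04,0,0],[0,0,0.025,0,0]])

```text
time_s: 8.8
tool_pos: [0.4159, -0.0135, 0.0695]
tcp_rot: [-2.217, -2.223, 0.003]
contact_force: [-1.1, 0.9, 0.6]
opening: 0.0878
finger_force: 0.0
```

Request:
jog_arm(commands=[[0,0,0.013,0,0],[0,0,0,0,0],[0,0,0,0,1],[0,0,0,0,1],[0,0,0,0,1]])

```text
time_s: 9.22
tool_pos: [0.4176, -0.0137, 0.0607]
tcp_rot: [2.218, 2.222, 0.002]
contact_force: [-0.6, 0.0, -0.2]
opening: 0.0715
finger_force: 0.0
```

Request:
jog_arm(commands=[[0,0,0,0,1],[0,0,0,0,1],[0,0,0,0,1],[0,0,0,0,1],[0,0,0,0,1]])

```text
time_s: 9.63
tool_pos: [0.4176, -0.0137, 0.0607]
tcp_rot: [2.218, 2.222, 0.003]
contact_force: [0.2, 1.5, 8.6]
opening: 0.0678
finger_force: 30.0
```

Request:
jog_arm(commands=[[0,0,-0.015,0,1],[0,0,-0.03,0,1],[0,0,-0.035,0,1],[0,0,-0.035,0,1],[0,0,-0.03,0,1]])

```text
time_s: 10.05
tool_pos: [0.416, -0.0137, 0.2069]
tcp_rot: [2.219, 2.223, 0.001]
contact_force: [0.8, -0.6, -1.2]
opening: 0.068
finger_force: 30.0
```

Request:
jog_arm(commands=[[0.01,0.003,-0.015,0,1],[0.022,0.007,0,0,1],[0.026,0.008,0,0,1],[0.026,0.008,0,0,1],[0.026,0.008,0,0,1]])

```text
time_s: 10.47
tool_pos: [0.45, 0.0974, 0.2202]
tcp_rot: [2.22, 2.223, 0.001]
contact_force: [0.3, 0.4, -1.3]
opening: 0.0679
finger_force: 30.0
```

Request:
jog_arm(commands=[[0.026,0.008,0,0,1],[0.026,0.008,0,0,1],[0.026,0.008,0,0,1],[0.026,0.008,0,0,1],[0.026,0.008,0,0,1]])

```text
time_s: 10.88
tool_pos: [0.4896, 0.2276, 0.2197]
tcp_rot: [-2.219, -2.224, 0.001]
contact_force: [0.3, -0.6, -1.4]
opening: 0.0678
finger_force: 30.0
```

Request:
jog_arm(commands=[[0.026,0.008,0,0,1],[0.026,0.008,0,0,1],[0.013,0.004,0,0,1],[0.008,0.003,0,0,1],[0,0,0,0,1]])

```text
time_s: 11.3
tool_pos: [0.5128, 0.3002, 0.2195]
tcp_rot: [-2.218, -2.225, 0.0]
contact_force: [0.1, -0.4, -1.6]
opening: 0.0677
finger_force: 30.0
```

Request:
jog_arm(commands=[[0,0,0,0,1],[0,0,0,0,1]])

```text
time_s: 11.47
tool_pos: [0.5122, 0.2982, 0.2195]
tcp_rot: [-2.22, -2.223, 0.002]
contact_force: [-0.5, 0.6, -1.3]
opening: 0.0675
finger_force: 30.0
```

```bash
python3 - <<'E'
from h import *
s=sense();w=read_camera("wrist");print(s['time_s'],s['tool_pos'],R.from_rotvec(s['tcp_rot']).as_matrix().round(3))
cv2.imwrite("pics/w4.png",w["color"][:,:,::-1])
for ce,st in blobs(w,'black',300): print(ce,st,onz(w,ce,.006,s).round(4))
E
```

```text
11.4667 [0.51221296 0.29818315 0.219512  ] [[-0.001  1.    -0.001]
 [ 1.     0.001 -0.001]
 [-0.001 -0.001 -1.   ]]
[367.7 178.1] [ 332  142   72   73 4073] [0.6049 0.3053 0.006 ]
[278.9 169.6] [ 242  147   73   50 2347] [0.5144 0.3137 0.006 ]
[188.2 280.3] [ 167  241   38   63 1051] [0.4154 0.1915 0.006 ]
[362.  280.7] [ 347  241   38   63 1091] [0.6062 0.1916 0.006 ]
[183.9 372.8] [    0   265   560   155 28928] [0.4031 0.072  0.006 ]
[495.9 321.6] [  412   266   148   114 12649] [0.7625 0.1409 0.006 ]
```

View pics/w4.png

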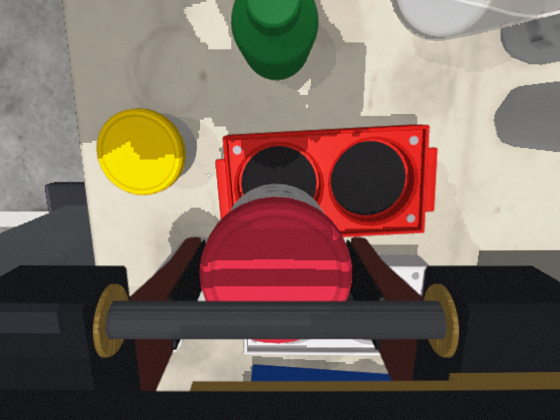

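Red far well at (368,178); near well centred at column 279, matching the held jar. Lowering.

Request:
jog_arm(commands=[[0.002,0.0015,0.015,0,1],[0,0,0.03,0,1],[0,0,0.03,0,1],[0,0,0.03,0,1],[0,0,0.02,0,1]])

```text
time_s: 11.93
tool_pos: [0.513, 0.2997, 0.0924]
tcp_rot: [-2.22, -2.222, 0.004]
contact_force: [0.7, -0.4, -2.6]
opening: 0.0677
finger_force: 30.0
```

Request:
jog_arm(commands=[[0,0,0.015,0,1],[0,0,0.006,0,1],[0,0,0.002,0,1],[0,0,0.002,0,1],[0,0,0.001,0,1]])

```text
time_s: 12.35
tool_pos: [0.5149, 0.3016, 0.0696]
tcp_rot: [2.219, 2.223, 0.002]
contact_force: [-0.1, 0.6, -2.0]
opening: 0.0678
finger_force: 30.0
```

Request:
jog_arm(commands=[[0,0,0.001,0,1],[0,0,0,0,1],[0,0,0,0,1]])

```text
time_s: 12.6
tool_pos: [0.5146, 0.3017, 0.0684]
tcp_rot: [2.219, 2.223, 0.002]
contact_force: [-0.3, -0.2, -1.6]
opening: 0.0679
finger_force: 30.0
```

Request:
jog_arm(commands=[[0,0,0.001,0,1],[0,0,0,0,1],[0,0,0,0,1]])

```text
time_s: 12.85
tool_pos: [0.5143, 0.3016, 0.0669]
tcp_rot: [2.219, 2.224, 0.0]
contact_force: [-0.3, 0.7, -0.5]
opening: 0.068
finger_force: 30.0
```

Request:
jog_arm(commands=[[0,0,0.001,0,1],[0,0,0,0,1],[0,0,0,0,1]])

```text
time_s: 13.1
tool_pos: [0.5143, 0.3017, 0.0668]
tcp_rot: [2.219, 2.224, 0.001]
contact_force: [-3.3, -1.4, 9.5]
opening: 0.0677
finger_force: 30.0
```

Request:
jog_arm(commands=[[0,0,0,0,0],[0,0,0,0,0],[0,0,0,0,0],[0,0,0,0,0],[0,0,-0.015,0,0]])

```text
time_s: 13.52
tool_pos: [0.5126, 0.3006, 0.0784]
tcp_rot: [-2.218, -2.223, 0.007]
contact_force: [-0.2, 0.2, 0.4]
opening: 0.0878
finger_force: 0.0
```

Request:
jog_arm(commands=[[0,0,-0.03,0,0],[0,0,-0.04,0,0],[0,0,-0.04,0,0],[0,0,-0.04,0,0],[0,0,-0.018,0,0]])

```text
time_s: 13.93
tool_pos: [0.516, 0.3025, 0.254]
tcp_rot: [2.218, 2.222, 0.01]
contact_force: [0.8, 0.7, 0.9]
opening: 0.088
finger_force: 0.0
```

Request:
jog_arm(commands=[[-0.022,-0.021,0,0,0],[-0.022,-0.021,0,0,0],[-0.023,-0.022,0,0,0],[-0.022,-0.021,0,0,0],[0,0,0,0,0]])

```text
time_s: 14.35
tool_pos: [0.4251, 0.2091, 0.2479]
tcp_rot: [-2.219, -2.222, 0.007]
contact_force: [-0.9, -0.1, 0.0]
opening: 0.0875
finger_force: 0.0
```

Request:
jog_arm(commands=[[0,0,0,0,0],[0,0,0,0,0]])

```text
time_s: 14.52
tool_pos: [0.4303, 0.2128, 0.2491]
tcp_rot: [2.219, 2.223, 0.002]
contact_force: [-0.4, -0.3, -0.7]
opening: 0.0882
finger_force: 0.0
```

```bash
python3 - <<'E'
from h import *
s=sense();w=read_camera("wrist");print(s['time_s'],s['tool_pos'],R.from_rotvec(s['tcp_rot']).as_matrix().round(3))
cv2.imwrite("pics/w5.png",w["color"][:,:,::-1])
for ce,st in blobs(w,'black',300): print(ce,st,onz(w,ce,.006,s).round(4))
g=cv2.medianBlur(cv2.cvtColor(w["color"],cv2.COLOR_RGB2GRAY),5)[:265]
for c in cv2.HoughCircles(g,cv2.HOUGH_GRADIENT,1,30,param1=80,param2=20,minRadius=18,maxRadius=32)[0][:5]: print(c,onz(w,c[:2],.14,s).round(4))
E
```

```text
14.5167 [0.43026045 0.21276319 0.24910408] [[-0.002  1.     0.001]
 [ 1.     0.002  0.001]
 [ 0.001  0.001 -1.   ]]
[444.5  92.9] [ 412   56   67   75 3903] [0.6061 0.3057 0.006 ]
[332.4 104.7] [321  63  42  72 511] [0.4891 0.2931 0.006 ]
[369.1 238.2] [ 329  187   87  117 4633] [0.5374 0.1455 0.006 ]
[442.2 219.1] [ 412  188   61   62 2935] [0.6194 0.1686 0.006 ]
[165.9 278.7] [ 129  241   57   63 1585] [0.2998 0.0943 0.006 ]
[200.6 381.3] [    0   265   560   155 24298] [ 0.3338 -0.0494  0.006 ]
[516.2 322.6] [ 450  266  110  114 8147] [0.7278 0.0357 0.006 ]
[354.  346.4] [327 339  56  18 695] [0.5283 0.0028 0.006 ]
[447.5 212.5  25.7] [0.5571 0.2116 0.14  ]
[274.5 184.5  31.4] [0.4287 0.2322 0.14  ]
[363.5 216.5  31.4] [0.4948 0.2084 0.14  ]
[358.5  98.5  31.4] [0.4862 0.2922 0.14  ]
[451.5  78.5  25.8] [0.5487 0.3056 0.14  ]
```

View pics/w5.png

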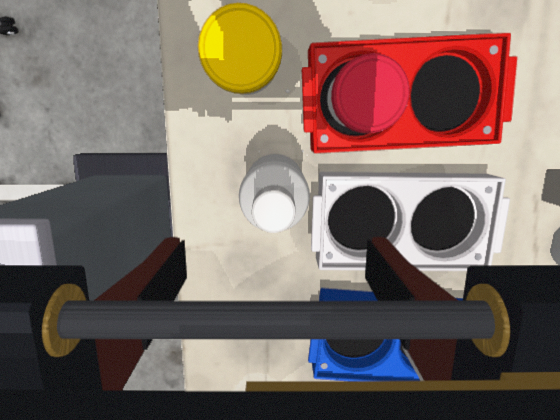

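The jar sits in the red near well. The white cap top is at (273,210), about (0.428, 0.214). I'll grasp it.

Request:
jog_arm(commands=[[0.001,-0.002,0.03,0,0],[0,0,0.04,0,0],[0,0,0.03,0,0],[0,0,0.013,0,0],[0,0,0,0,0]])

```text
time_s: 14.98
tool_pos: [0.4262, 0.2132, 0.1324]
tcp_rot: [-2.217, -2.223, 0.009]
contact_force: [-0.6, 0.2, 0.5]
opening: 0.0876
finger_force: 0.0
```

Request:
jog_arm(commands=[[0,0,0,0,1],[0,0,0,0,1],[0,0,0,0,1],[0,0,0,0,1],[0,0,0,0,1]])

```text
time_s: 15.4
tool_pos: [0.4281, 0.2137, 0.1367]
tcp_rot: [2.219, 2.223, 0.003]
contact_force: [-0.5, -0.7, -0.1]
opening: 0.0575
finger_force: 0.0
```

Request:
jog_arm(commands=[[0,0,0,0,1],[0,0,0,0,1],[0,0,0,0,1],[0,0,0,0,1],[0,0,0,0,1]])

```text
time_s: 15.82
tool_pos: [0.4276, 0.2134, 0.1358]
tcp_rot: [2.219, 2.223, 0.001]
contact_force: [0.4, -0.8, 1.4]
opening: 0.0332
finger_force: 30.0
```

Request:
jog_arm(commands=[[0,0,-0.01,0,1],[0,0,-0.02,0,1],[0,0,-0.02,0,1],[0,0,-0.02,0,1],[0,0,-0.01,0,1]])

```text
time_s: 16.23
tool_pos: [0.4279, 0.2136, 0.2179]
tcp_rot: [2.219, 2.223, 0.003]
contact_force: [0.7, 0.6, -2.9]
opening: 0.0329
finger_force: 30.0
```

Request:
jog_arm(commands=[[-0.004,0.01,0,0,1],[-0.009,0.02,0,0,1],[-0.009,0.02,0,0,1],[-0.009,0.02,0,0,1],[-0.008,0.018,0,0,1]])

```text
time_s: 16.65
tool_pos: [0.5165, 0.1734, 0.2145]
tcp_rot: [-2.219, -2.223, 0.002]
contact_force: [-0.1, 0.1, -3.6]
opening: 0.0333
finger_force: 30.0
```

Request:
jog_arm(commands=[[-0.004,0.01,0,0,1],[0,0,0,0,1],[0,0,0,0,1],[0,0,0,0,1],[0,0,0,0,1]])

```text
time_s: 17.07
tool_pos: [0.5244, 0.1708, 0.2153]
tcp_rot: [-2.218, -2.224, 0.002]
contact_force: [0.2, 0.1, -1.8]
opening: 0.0332
finger_force: 30.0
```

```bash
python3 - <<'E'
from h import *
s=sense();w=read_camera("wrist");print(s['time_s'],s['tool_pos'],R.from_rotvec(s['tcp_rot']).as_matrix().round(3))
cv2.imwrite("pics/w6.png",w["color"][:,:,::-1])
for ce,st in blobs(w,'black',300): print(ce,st,onz(w,ce,.006,s).round(4))
E
```

```text
17.0667 [0.52435207 0.1707773  0.21529457] [[-0.003  1.    -0.001]
 [ 1.     0.003 -0.   ]
 [-0.    -0.001 -1.   ]]
[364.5  42. ] [ 324    0   81   86 5507] [0.6047 0.3056 0.006 ]
[272.6  77.9] [228  46  79  46 677] [0.52   0.2737 0.006 ]
[280.  164.4] [ 242  149   74   43 1216] [0.5275 0.1922 0.006 ]
[368.9 187.2] [ 333  151   73   73 4113] [0.6176 0.1695 0.006 ]
[232.  278.5] [218 241  23  63 682] [0.4764 0.0685 0.006 ]
[319.2 278.5] [311 241  24  63 700] [0.5707 0.069  0.006 ]
[201.6 366.5] [    0   267   560   153 32048] [ 0.438  -0.0431  0.006 ]
[427.9 322. ] [  345   266   164   115 14402] [0.6946 0.0162 0.006 ]
```

View pics/w6.png

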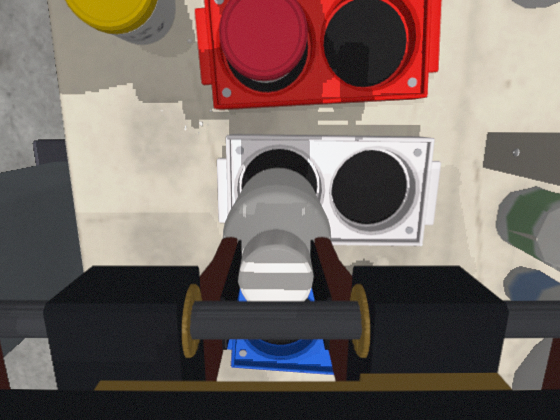

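Bottle over the white near well (280,165); far well at (369,187). Lowering.

Request:
jog_arm(commands=[[0,0.0015,0.015,0,1],[0,0,0.02,0,1],[0,0,0.02,0,1],[0,0,0.01,0,1],[0,0,0.004,0,1]])

```text
time_s: 17.53
tool_pos: [0.5255, 0.1705, 0.1452]
tcp_rot: [-2.217, -2.223, 0.004]
contact_force: [-1.0, -0.1, -2.7]
opening: 0.0334
finger_force: 30.0
```

Request:
jog_arm(commands=[[0,0,0.002,0,1],[0,0,0.001,0,1],[0,0,0,0,1],[0,0,0,0,1]])

```text
time_s: 17.87
tool_pos: [0.5276, 0.1707, 0.1446]
tcp_rot: [2.219, 2.223, 0.002]
contact_force: [1.6, -0.2, -2.6]
opening: 0.0333
finger_force: 30.0
```

Request:
jog_arm(commands=[[0,0,0.001,0,1],[0,0,0,0,1],[0,0,0,0,1]])

```text
time_s: 18.12
tool_pos: [0.5271, 0.1705, 0.143]
tcp_rot: [2.219, 2.223, 0.001]
contact_force: [-0.9, 0.5, -3.3]
opening: 0.0333
finger_force: 30.0
```

Request:
jog_arm(commands=[[0,0,0.001,0,1],[0,0,0,0,1],[0,0,0,0,1]])

```text
time_s: 18.37
tool_pos: [0.5272, 0.1705, 0.1419]
tcp_rot: [2.219, 2.223, 0.001]
contact_force: [-0.6, 1.1, -1.8]
opening: 0.0335
finger_force: 30.0
```

Request:
jog_arm(commands=[[0,0,0.001,0,1],[0,0,0,0,1],[0,0,0,0,1]])

```text
time_s: 18.62
tool_pos: [0.5276, 0.1707, 0.1418]
tcp_rot: [2.219, 2.223, 0.002]
contact_force: [-1.1, -0.7, 7.2]
opening: 0.0336
finger_force: 30.0
```

Request:
jog_arm(commands=[[0,0,0,0,0.35],[0,0,0,0,0.35],[0,0,0,0,0.35],[0,0,0,0,0.35],[0,0,-0.008,0,0.35]])

```text
time_s: 19.03
tool_pos: [0.526, 0.1702, 0.1476]
tcp_rot: [-2.218, -2.223, 0.004]
contact_force: [0.5, 0.2, -0.1]
opening: 0.0566
finger_force: 0.0
```

Request:
jog_arm(commands=[[0,0,-0.02,0,0.35],[0,0,-0.04,0,0.35],[0,0,-0.04,0,0],[-0.016,0.003,0,0,0],[-0.035,0.006,0,0,0]])

```text
time_s: 19.45
tool_pos: [0.5377, 0.1218, 0.2524]
tcp_rot: [2.213, 2.225, 0.01]
contact_force: [0.1, -1.5, -0.4]
opening: 0.0733
finger_force: 0.0
```

Request:
jog_arm(commands=[[-0.035,0.006,0,0,0],[-0.035,0.006,0,0,0],[-0.035,0.006,0,0,0],[-0.035,0.006,0,0,0],[-0.035,0.006,0,0,0]])

```text
time_s: 19.87
tool_pos: [0.5665, -0.0571, 0.2494]
tcp_rot: [2.219, 2.224, 0.001]
contact_force: [-0.1, 0.3, 0.6]
opening: 0.0879
finger_force: 0.0
```

Request:
jog_arm(commands=[[-0.035,0.006,0,0,0],[-0.035,0.006,0,0,0],[-0.035,0.006,0,0,0],[-0.035,0.004,0,0,0],[-0.025,0.003,0,0,0]])

```text
time_s: 20.28
tool_pos: [0.5919, -0.2233, 0.2492]
tcp_rot: [2.22, 2.222, -0.0]
contact_force: [0.3, 0.5, -0.6]
opening: 0.0875
finger_force: 0.0
```

Request:
jog_arm(commands=[[0,0,0,0,0],[0,0,0,0,0],[0,0,0,0,0]])

```text
time_s: 20.53
tool_pos: [0.5914, -0.2198, 0.2487]
tcp_rot: [-2.219, -2.223, -0.0]
contact_force: [-0.1, -0.5, -0.8]
opening: 0.0876
finger_force: 0.0
```

```bash
python3 - <<'E'
from h import *
s=sense();w=read_camera("wrist");print(s['time_s'],s['tool_pos'],s['q'].round(2),R.from_rotvec(s['tcp_rot']).as_matrix().round(3))
cv2.imwrite("pics/w7.png",w["color"][:,:,::-1])
for ce,st in blobs(w,'red',300): print(ce,st,onz(w,ce,.127,s).round(4))
E
```

```text
20.5333 [ 0.59144185 -0.21984883  0.24874306] [-0.37  0.42  1.61  0.    1.11 -0.38] [[-0.002  1.    -0.   ]
 [ 1.     0.002  0.   ]
 [ 0.    -0.    -1.   ]]
[271.2 204.4] [ 252  183   39   43 1305] [ 0.5872 -0.2183  0.127 ]
```

View pics/w7.png

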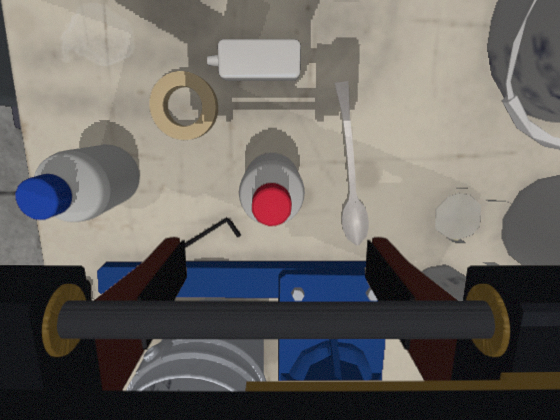

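Red cap at (271,204), about (0.587, -0.219); the stirrer base is behind and low. Grasp.

Request:
jog_arm(commands=[[0.001,-0.003,0.03,0,0],[0,0,0.04,0,0],[0,0,0.03,0,0],[0,0,0.021,0,0],[0,0,0,0,0]])

```text
time_s: 21.0
tool_pos: [0.5858, -0.2166, 0.1233]
tcp_rot: [-2.212, -2.22, 0.005]
contact_force: [-1.7, 0.9, 0.3]
opening: 0.0878
finger_force: 0.0
```

Request:
jog_arm(commands=[[0,0,0,0,1],[0,0,0,0,1],[0,0,0,0,1],[0,0,0,0,1],[0,0,0,0,1]])

```text
time_s: 21.42
tool_pos: [0.5895, -0.2196, 0.1292]
tcp_rot: [2.218, 2.222, 0.001]
contact_force: [-0.6, 0.3, -0.2]
opening: 0.0578
finger_force: 0.0
```

Request:
jog_arm(commands=[[0,0,0,0,1],[0,0,0,0,1],[0,0,0,0,1],[0,0,0,0,1],[0,0,0,0,1]])

```text
time_s: 21.83
tool_pos: [0.5886, -0.2194, 0.1277]
tcp_rot: [-2.219, -2.223, 0.0]
contact_force: [-1.2, -0.3, 2.4]
opening: 0.032
finger_force: 30.0
```

Request:
jog_arm(commands=[[0,0,-0.015,0,1],[0,0,-0.03,0,1],[0,0,-0.035,0,1],[0,0,-0.035,0,1],[0,0,-0.035,0,1]])

```text
time_s: 22.25
tool_pos: [0.5881, -0.2191, 0.2784]
tcp_rot: [-2.218, -2.223, 0.001]
contact_force: [0.8, -0.1, -3.0]
opening: 0.0317
finger_force: 30.0
```

Request:
jog_arm(commands=[[0,0,-0.03,0,1],[0,0,-0.02,0,1],[0.013,0.0005,0,0,1],[0.026,0.0008,0,0,1],[0.026,0.0008,0,0,1]])

```text
time_s: 22.67
tool_pos: [0.5898, -0.1533, 0.3258]
tcp_rot: [-2.22, -2.22, 0.001]
contact_force: [0.5, 1.4, -2.4]
opening: 0.0315
finger_force: 30.0
```

Request:
jog_arm(commands=[[0.028,0.0008,0,0,1],[0.028,0.0008,0,0,1],[0.028,0.0008,0,0,1],[0.028,0.0008,0,0,1],[0.028,0.0008,0,0,1]])

```text
time_s: 23.08
tool_pos: [0.593, -0.0121, 0.3252]
tcp_rot: [-2.217, -2.222, 0.003]
contact_force: [0.5, -0.4, -1.9]
opening: 0.0316
finger_force: 30.0
```

Request:
jog_arm(commands=[[0.028,0.0008,0,0,1],[0.028,0.0008,0,0,1],[0.028,0.0008,0,0,1],[0.028,0.0008,0,0,1],[0.028,0.0008,0,0,1]])

```text
time_s: 23.5
tool_pos: [0.5966, 0.1277, 0.3251]
tcp_rot: [-2.217, -2.222, 0.004]
contact_force: [0.2, -0.7, -1.4]
opening: 0.0318
finger_force: 30.0
```

Request:
jog_arm(commands=[[0.028,0.0008,0,0,1],[0.028,0.0008,0,0,1],[0.028,0.0008,0,0,1],[0.028,0.0008,0,0,1],[0.028,0.0008,0,0,1]])

```text
time_s: 23.92
tool_pos: [0.6002, 0.2675, 0.3249]
tcp_rot: [-2.218, -2.223, 0.005]
contact_force: [0.3, -0.1, -2.4]
opening: 0.0317
finger_force: 30.0
```

Request:
jog_arm(commands=[[0.026,0.0008,0,0,1],[0.014,0.0005,0,0,1],[0,0,0,0,1],[0,0,0,0,1],[0,0,0,0,1]])

```text
time_s: 24.33
tool_pos: [0.6026, 0.3047, 0.3266]
tcp_rot: [-2.219, -2.223, 0.003]
contact_force: [0.3, -0.0, -2.5]
opening: 0.0316
finger_force: 30.0
```

```bash
python3 - <<'E'
from h import *
s=sense();w=read_camera("wrist");print(s['time_s'],s['tool_pos'],R.from_rotvec(s['tcp_rot']).as_matrix().round(3))
cv2.imwrite("pics/w8.png",w["color"][:,:,::-1])
for ce,st in blobs(w,'black',300): print(ce,st,onz(w,ce,.006,s).round(4))
E
```

```text
24.3333 [0.60261005 0.30472338 0.32661773] [[-0.002  1.    -0.002]
 [ 1.     0.002 -0.001]
 [-0.001 -0.002 -1.   ]]
[279.8 158.3] [ 251  142   56   39 1265] [0.6065 0.3198 0.006 ]
[224.2 163.6] [193 145  45  52 340] [0.5338 0.3127 0.006 ]
[234.3 278. ] [219 241  24  62 667] [0.5428 0.15   0.006 ]
[316.9 278.2] [309 241  26  63 658] [0.6603 0.1502 0.006 ]
[204. 366.] [    0   243   560   177 32018] [0.4925 0.0034 0.006 ]
[423.9 321.9] [  342   266   162   115 14352] [0.8204 0.0805 0.006 ]
[235.3 357.7] [221 339  31  36 781] [0.5408 0.0185 0.006 ]
```

View pics/w8.png

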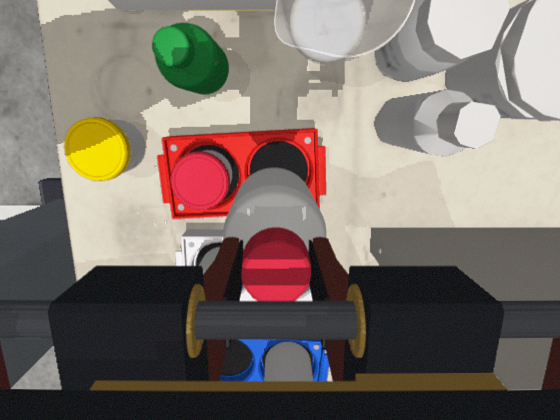

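The far red well (280,158) is under the bottle and the panel on the right stays clear at x≥0.74. Lowering.

Request:
jog_arm(commands=[[0.001,0.002,0.015,0,1],[0,0,0.03,0,1],[0,0,0.035,0,1],[0,0,0.035,0,1],[0,0,0.03,0,1]])

```text
time_s: 24.8
tool_pos: [0.6048, 0.3048, 0.1809]
tcp_rot: [-2.221, -2.222, 0.001]
contact_force: [-0.1, -0.7, -2.9]
opening: 0.0316
finger_force: 30.0
```

Request:
jog_arm(commands=[[0,0,0.02,0,1],[0,0,0.015,0,1],[0,0,0.006,0,1],[0,0,0,0,1],[0,0,0,0,1]])

```text
time_s: 25.22
tool_pos: [0.6057, 0.3061, 0.1424]
tcp_rot: [2.22, 2.222, 0.001]
contact_force: [-0.0, 0.7, -2.0]
opening: 0.0313
finger_force: 30.0
```

Request:
jog_arm(commands=[[0,0,0.002,0,1],[0,0,0,0,1],[0,0,0,0,1]])

```text
time_s: 25.47
tool_pos: [0.6056, 0.3069, 0.1408]
tcp_rot: [2.219, 2.223, 0.003]
contact_force: [-0.0, -0.4, -2.9]
opening: 0.0315
finger_force: 30.0
```

Request:
jog_arm(commands=[[0,0,0.002,0,1],[0,0,0,0,1],[0,0,0,0,1]])

```text
time_s: 25.72
tool_pos: [0.6051, 0.3068, 0.1378]
tcp_rot: [2.219, 2.224, 0.0]
contact_force: [-0.8, -0.2, -3.0]
opening: 0.0318
finger_force: 30.0
```

Request:
jog_arm(commands=[[0,0,0.002,0,1],[0,0,0,0,1],[0,0,0.001,0,1],[0,0,0,0,1]])

```text
time_s: 26.05
tool_pos: [0.605, 0.3067, 0.1344]
tcp_rot: [-2.219, -2.224, 0.001]
contact_force: [-0.6, -0.7, -2.4]
opening: 0.0315
finger_force: 30.0
```

Request:
jog_arm(commands=[[0,0,0.001,0,1],[0,0,0,0,1],[0,0,0,0,1]])

```text
time_s: 26.3
tool_pos: [0.6052, 0.3067, 0.1338]
tcp_rot: [2.219, 2.224, 0.0]
contact_force: [0.9, 0.4, -2.0]
opening: 0.0316
finger_force: 30.0
```

Request:
jog_arm(commands=[[0,0,0.001,0,1],[0,0,0,0,1],[0,0,0,0,1]])

```text
time_s: 26.55
tool_pos: [0.6054, 0.3069, 0.1337]
tcp_rot: [2.219, 2.224, 0.001]
contact_force: [-1.6, -0.4, 5.2]
opening: 0.0315
finger_force: 30.0
```

Request:
jog_arm(commands=[[0,0,0,0,0.35],[0,0,0,0,0.35],[0,0,0,0,0.35],[0,0,0,0,0.35],[0,0,-0.008,0,0.35]])

```text
time_s: 26.97
tool_pos: [0.6042, 0.3062, 0.1393]
tcp_rot: [-2.219, -2.223, 0.004]
contact_force: [-0.7, 0.4, -0.3]
opening: 0.0567
finger_force: 0.0
```

Request:
jog_arm(commands=[[0,0,-0.029,0,0.35],[0,0,-0.04,0,0.35],[0,0,-0.04,0,0],[-0.016,-0.006,0,0,0],[-0.033,-0.0125,0,0,0]])

```text
time_s: 27.38
tool_pos: [0.5893, 0.2604, 0.2538]
tcp_rot: [2.214, 2.225, 0.013]
contact_force: [-0.2, -2.0, -0.6]
opening: 0.0735
finger_force: 0.0
```

Request:
jog_arm(commands=[[-0.033,-0.0125,0,0,0],[-0.033,-0.0125,0,0,0],[-0.033,-0.0125,0,0,0],[-0.033,-0.0125,0,0,0],[-0.033,-0.0125,0,0,0]])

```text
time_s: 27.8
tool_pos: [0.5238, 0.0912, 0.2503]
tcp_rot: [2.218, 2.224, 0.001]
contact_force: [0.7, 0.1, -0.2]
opening: 0.088
finger_force: 0.0
```

Request:
jog_arm(commands=[[-0.033,-0.0125,0,0,0],[-0.033,-0.0125,0,0,0],[-0.033,-0.0125,0,0,0],[-0.033,-0.0125,0,0,0],[-0.033,-0.0125,0,0,0]])

```text
time_s: 28.22
tool_pos: [0.4617, -0.074, 0.2504]
tcp_rot: [2.218, 2.223, 0.001]
contact_force: [0.7, -0.2, 0.2]
opening: 0.0876
finger_force: 0.0
```

Request:
jog_arm(commands=[[-0.033,-0.0125,0,0,0],[-0.033,-0.0125,0,0,0],[-0.033,-0.0125,0,0,0],[-0.008,-0.002,0,0,0],[0,0,0,0,0]])

```text
time_s: 28.63
tool_pos: [0.4227, -0.1815, 0.2503]
tcp_rot: [2.223, 2.219, 0.0]
contact_force: [-0.1, 1.2, 0.5]
opening: 0.0876
finger_force: 0.0
```

Request:
jog_arm(commands=[[0,0,0,0,0],[0,0,0,0,0],[0,0,0,0,0]])

```text
time_s: 28.88
tool_pos: [0.4236, -0.1785, 0.2498]
tcp_rot: [-2.217, -2.225, -0.0]
contact_force: [-0.7, 0.6, 0.2]
opening: 0.0879
finger_force: 0.0
```

```bash
python3 - <<'E'
from h import *
s=sense();w=read_camera("wrist");print(s['time_s'],s['tool_pos'],s['q'].round(2),R.from_rotvec(s['tcp_rot']).as_matrix().round(3))
for ce,st in blobs(w,'blue',300): print(ce,st,onz(w,ce,.127,s).round(4))
T=read_camera("top");cv2.imwrite("pics/t9.png",cv2.resize(T["color"][110:280,100:470,::-1],(800,368)))
E
```

```text
28.8833 [ 0.4235778  -0.17854288  0.249763  ] [-0.42  0.16  1.97  0.    1.   -0.43] [[-0.004  1.     0.   ]
 [ 1.     0.004  0.   ]
 [ 0.     0.    -1.   ]]
[439.3  21.1] [ 329    0  219   45 5707] [ 0.5351 -0.0465  0.127 ]
[255.4 245.8] [ 235  224   41   45 1491] [ 0.4068 -0.2113  0.127 ]
[311.4 297.5] [246 293 131   9 921] [ 0.4528 -0.2565  0.127 ]
```

View pics/t9.png

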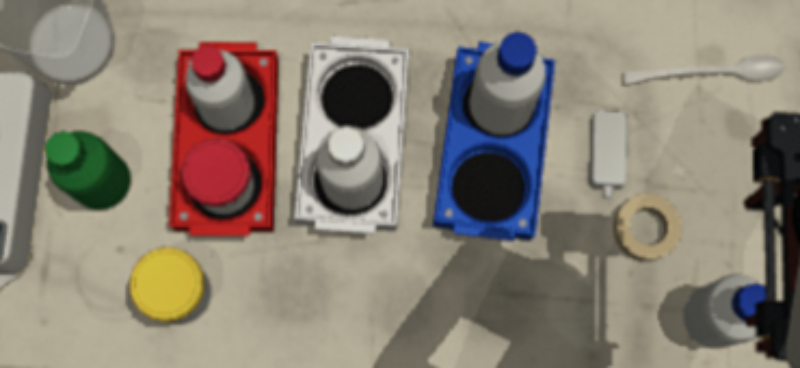

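The top view shows four containers standing in their wells. The short blue cap is at (0.408, -0.212); grasp it.

Request:
jog_arm(commands=[[-0.018,-0.008,0,0,0],[-0.0155,-0.0075,0,0,0],[0,0,0.02,0,0],[0,0,0,0,0],[0,0,0,0,0]])

```text
time_s: 29.4
tool_pos: [0.4073, -0.2124, 0.2291]
tcp_rot: [-2.217, -2.223, 0.001]
contact_force: [0.3, -0.0, -0.0]
opening: 0.0877
finger_force: 0.0
```

```bash
python3 - <<'E'
from h import *
s=sense();w=read_camera("wrist");print(s['time_s'],s['tool_pos'])
for ce,st in blobs(w,'blue',300): print(ce,st,onz(w,ce,.127,s).round(4))
E
```

```text
29.4 [ 0.40725623 -0.21235483  0.22913424]
[275.8 212.6] [ 253  189   46   48 1774] [ 0.4064 -0.212   0.127 ]
[315.1 288.8] [ 259  275  119   27 2918] [ 0.4365 -0.2718  0.127 ]
[451.4 284.2] [428 275  38  26 524] [ 0.5399 -0.2677  0.127 ]
```

Request:
jog_arm(commands=[[0,0,0.03,0,0],[0,0,0.04,0,0],[0,0,0.02,0,0],[0,0,0.012,0,0],[0,0,0,0,0]])

```text
time_s: 29.87
tool_pos: [0.4069, -0.2121, 0.126]
tcp_rot: [-2.215, -2.222, 0.002]
contact_force: [0.2, 0.7, 0.2]
opening: 0.0879
finger_force: 0.0
```

Request:
jog_arm(commands=[[0,0,0,0,1],[0,0,0,0,1],[0,0,0,0,1],[0,0,0,0,1],[0,0,0,0,1]])

```text
time_s: 30.28
tool_pos: [0.4082, -0.2135, 0.1286]
tcp_rot: [2.218, 2.223, 0.001]
contact_force: [-1.7, -0.9, 0.5]
opening: 0.0579
finger_force: 0.0
```

Request:
jog_arm(commands=[[0,0,0,0,1],[0,0,0,0,1],[0,0,0,0,1],[0,0,0,0,1],[0,0,0,0,1]])

```text
time_s: 30.7
tool_pos: [0.4077, -0.2132, 0.1277]
tcp_rot: [-2.219, -2.224, 0.0]
contact_force: [-0.3, 1.0, 1.1]
opening: 0.034
finger_force: 30.0
```

Request:
jog_arm(commands=[[0,0,-0.015,0,1],[0,0,-0.025,0,1],[0,0,-0.025,0,1],[0,0,-0.025,0,1],[0,0,-0.01,0,1]])

```text
time_s: 31.12
tool_pos: [0.4087, -0.2138, 0.2302]
tcp_rot: [2.217, 2.221, 0.002]
contact_force: [0.2, -0.3, -2.7]
opening: 0.0338
finger_force: 30.0
```

Request:
jog_arm(commands=[[0.011,0.0055,0,0,1],[0.022,0.011,0,0,1],[0.022,0.011,0,0,1],[0.022,0.011,0,0,1],[0.022,0.011,0,0,1]])

```text
time_s: 31.53
tool_pos: [0.4568, -0.113, 0.2268]
tcp_rot: [-2.219, -2.222, 0.001]
contact_force: [0.1, -0.2, -1.3]
opening: 0.0339
finger_force: 30.0
```

Request:
jog_arm(commands=[[0.022,0.011,0,0,1],[0.022,0.011,0,0,1],[0.022,0.011,0,0,1],[0.022,0.011,0,0,1],[0.022,0.011,0,0,1]])

```text
time_s: 31.95
tool_pos: [0.5116, -0.0028, 0.2266]
tcp_rot: [-2.218, -2.223, 0.002]
contact_force: [0.4, 0.1, -2.1]
opening: 0.0341
finger_force: 30.0
```

Request:
jog_arm(commands=[[0.022,0.011,0,0,1],[0.01,0.005,0,0,1],[0,0,0,0,1],[0,0,0,0,1],[0,0,0,0,1]])

```text
time_s: 32.37
tool_pos: [0.5268, 0.0272, 0.2271]
tcp_rot: [-2.219, -2.223, 0.002]
contact_force: [-0.7, 0.2, -1.9]
opening: 0.0341
finger_force: 30.0
```

```bash
python3 - <<'E'
from h import *
s=sense();w=read_camera("wrist");print(s['time_s'],s['tool_pos'])
cv2.imwrite("pics/w10.png",w["color"][:,:,::-1])
for ce,st in blobs(w,'black',300): print(ce,st,onz(w,ce,.006,s).round(4))
E
```

```text
32.3667 [0.52683606 0.02724182 0.22709234]
[372.7  36.9] [ 334    0   78   79 4943] [0.6174 0.1688 0.006 ]
[271.3  61.2] [238  33  78  45 424] [0.5211 0.1467 0.006 ]
[281.1 161.3] [244 149  70  36 895] [0.5312 0.0503 0.006 ]
[355.2 172. ] [330 157  65  63 430] [0.608  0.0395 0.006 ]
[231.1 278.3] [218 241  23  62 676] [ 0.4762 -0.0804  0.006 ]
[320.  278.3] [312 241  26  62 695] [ 0.5755 -0.08    0.006 ]
[200.4 366.6] [    0   267   560   153 32034] [ 0.4359 -0.1961  0.006 ]
[429.3 322.1] [  347   266   164   115 14256] [ 0.7042 -0.1349  0.006 ]
```

View pics/w10.png

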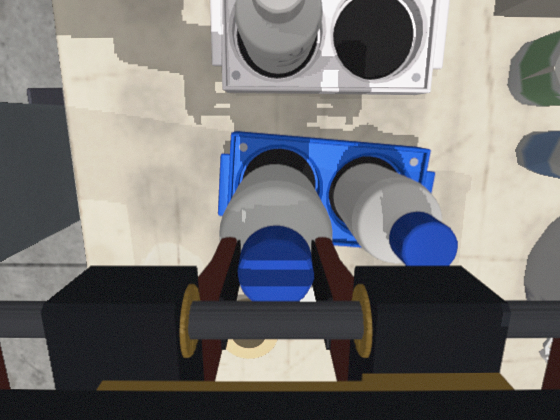

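The short blue bottle is over the near well (281,161), with the tall one clear on its right. I'll shift it +2 mm in x and lower it.

Request:
jog_arm(commands=[[0.0005,0.002,0.015,0,1],[0,0,0.025,0,1],[0,0,0.025,0,1],[0,0,0.015,0,1],[0,0,0.008,0,1]])

```text
time_s: 32.83
tool_pos: [0.528, 0.0274, 0.1377]
tcp_rot: [-2.219, -2.221, 0.004]
contact_force: [-0.2, 0.4, -2.9]
opening: 0.0339
finger_force: 30.0
```

Request:
jog_arm(commands=[[0,0,0.002,0,1],[0,0,0,0,1],[0,0,0,0,1],[0,0,0,0,1]])

```text
time_s: 33.17
tool_pos: [0.5305, 0.0284, 0.1388]
tcp_rot: [2.218, 2.222, 0.002]
contact_force: [0.3, -0.3, -2.8]
opening: 0.0341
finger_force: 30.0
```

Request:
jog_arm(commands=[[0,0,0.001,0,1],[0,0,0,0,1],[0,0,0,0,1]])

```text
time_s: 33.42
tool_pos: [0.5299, 0.0286, 0.1371]
tcp_rot: [2.219, 2.223, 0.001]
contact_force: [0.4, -0.5, -2.7]
opening: 0.0343
finger_force: 30.0
```

Request:
jog_arm(commands=[[0,0,0.001,0,1],[0,0,0,0,1],[0,0,0,0,1]])

```text
time_s: 33.67
tool_pos: [0.5296, 0.0286, 0.1357]
tcp_rot: [-2.219, -2.224, 0.0]
contact_force: [-0.1, 0.2, -1.2]
opening: 0.034
finger_force: 30.0
```

Request:
jog_arm(commands=[[0,0,0.001,0,1],[0,0,0,0,1],[0,0,0,0,1]])

```text
time_s: 33.92
tool_pos: [0.5296, 0.0285, 0.1346]
tcp_rot: [-2.219, -2.224, 0.0]
contact_force: [-0.1, -0.0, -3.3]
opening: 0.0341
finger_force: 30.0
```

Request:
jog_arm(commands=[[0,0,0.001,0,1],[0,0,0,0,1],[0,0,0,0,1]])

```text
time_s: 34.17
tool_pos: [0.5298, 0.0285, 0.1338]
tcp_rot: [2.219, 2.223, 0.0]
contact_force: [-0.3, 0.7, -0.1]
opening: 0.034
finger_force: 30.0
```

Request:
jog_arm(commands=[[0,0,0.001,0,1],[0,0,0,0,1],[0,0,0,0,1]])

```text
time_s: 34.42
tool_pos: [0.53, 0.0287, 0.1337]
tcp_rot: [2.219, 2.223, 0.001]
contact_force: [-3.2, 0.9, 9.9]
opening: 0.0341
finger_force: 30.0
```

Seated. I'll release, rise and retreat toward the robot, then check.

Request:
jog_arm(commands=[[0,0,0,0,0.35],[0,0,0,0,0.35],[0,0,0,0,0.35],[0,0,0,0,0.35],[0,0,-0.008,0,0.35]])

```text
time_s: 34.83
tool_pos: [0.5287, 0.0285, 0.1396]
tcp_rot: [-2.218, -2.222, 0.003]
contact_force: [0.2, 0.6, 0.3]
opening: 0.057
finger_force: 0.0
```

Request:
jog_arm(commands=[[0,0,-0.03,0,0.35],[0,0,-0.04,0,0.35],[0,0,-0.04,0,0.35],[-0.03,0,-0.02,0,0.35],[-0.035,-0.01,0,0,0.35]])

```text
time_s: 35.25
tool_pos: [0.524, -0.0362, 0.2768]
tcp_rot: [2.209, 2.222, 0.012]
contact_force: [1.5, -0.2, 0.1]
opening: 0.0572
finger_force: 0.0
```

Request:
jog_arm(commands=[[-0.035,-0.01,0,0,0.35],[-0.035,-0.01,0,0,0.35],[-0.035,-0.01,0,0,0.35],[-0.035,-0.01,0,0,0.35],[-0.035,-0.01,0,0,0.35]])

```text
time_s: 35.67
tool_pos: [0.4694, -0.2131, 0.2714]
tcp_rot: [2.219, 2.223, 0.0]
contact_force: [1.0, 0.4, 0.0]
opening: 0.0568
finger_force: 0.0
```

Request:
jog_arm(commands=[[0,0,0,0,0.35],[0,0,0,0,0.35],[0,0,0,0,0.35]])

```text
time_s: 35.92
tool_pos: [0.4701, -0.2113, 0.2709]
tcp_rot: [-2.22, -2.223, -0.0]
contact_force: [0.2, -0.0, -0.4]
opening: 0.0569
finger_force: 0.0
```

```bash
python3 - <<'E'
from h import *
s=sense();print(s['time_s'],s['tool_pos'])
T=read_camera("top")["color"][110:280,100:470,::-1];S=read_camera("scene")["color"][90:290,150:450,::-1]
cv2.imwrite("pics/end.png",np.vstack([cv2.resize(T,(600,276)),cv2.resize(S,(600,320))]))
E
```

```text
35.9167 [ 0.47010087 -0.21133773  0.27089552]
```

View pics/end.png

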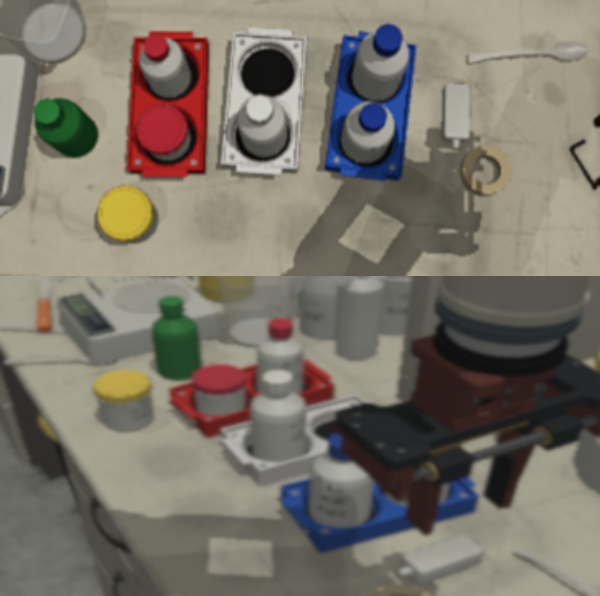

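All five stand upright in their wells, and the yellow jar, tape and green bottle haven't moved.

```bash
python3 -c "from station import *;print(hand_in())"
```

```text
the job is handed in; nothing more can be done
None
```

The job is handed in: all five containers stand upright in their own wells in the matching carriers, and the yellow jar and tape are where they were, after about 36 s of the 128 s allowed.

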